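# Flag the mixer with the worn spring

### The arm

A 6-joint arm with a two-finger parallel gripper is mounted at the origin on the work surface. World frame = base frame: x ahead of the robot, y to its left, z up, the work surface at z = 0. Lengths are in m, angles in rad, forces in N, time in s.
With the tool pointing down it reaches from about 0.275 to 0.725 m from the base axis. Payload 15.9 kg.
Tool frame: the origin (TCP) lies at the very end of the fingers, on their centre line; the grasp point (between the pads) lies 19 mm behind it (tcp_to_grasp is the distance from the TCP to the grasp point, in m); z points along the fingers, y is the line along which they close (so a half turn about z gives the same grasp; the last joint's range is limited). The gripper opens to 85 mm and grips with 20 to 120 N. Pads are 22 mm wide; open, the fingers measure 114 mm over their backs; the gripper's body (76 mm by 85 mm) begins 54 mm behind the grasp point. The pads swing forward as they close: fully open they stand 13 mm farther back than shut.
Start: joints at [-1.265, 0.213, -0.034, 1.323, 0, 1.571], TCP at [0.151, -0.477, 0.231] pointing down, gripper open.
Joint ranges: [-2.98, 2.98], [-0.74, 1.72], [-1.14, 1.35], [-2.1, 2.04], [-1.57, 1.44], [-3.14, 3.14]. Speed limits (rad/s): [1.89, 1.89, 2.39, 2.57, 3.14, 3.14].

### API

Orientations are given as a rotation vector (axis times angle).
In Python, from cell import * gives the robot as it stands. The module is installed in compiled form; this text tells all that it offers.
- The arm moves only by the tool step_arm, never from a script. Its argument "increments" is a list of rows, each an object with "grip": the finger opening in mm, from 0 to 85.4; "dp": the shift along the world's x, y, z in mm, a list of three; "rot": the turn, a rotation vector about the world's x, y, z in degrees, a list of three. In form: [{"grip": grip, "dp": [x, y, z], "rot": [rx, ry, rz]}, ...]. A call has 1 to 20 rows; each row is the pose to reach, as a shift and turn from the pose commanded when the call began; what a row does not reach only later rows make up. A row lasts 1/8 s, in which the tool goes at most 62.5 mm and 10.7 degrees, less where a joint would pass 70% of its speed; a pose out of reach is approached as far as the arm can. A call with a gripper value outside its range is refused whole. The fingers move at their own pace and stop on an object; "squeeze" is the grip in N (left out, the last holds). Time passes only in rows, so rows that repeat a pose let the fingers close. It gives the time, the measured TCP pose, the force, the opening and the grip force at its end, in the units of the state.
- get_obs(): the state, without advancing time (a new reading comes with each control period).
- capture(name): name is "side" or "top" or "wrist"; returns a dict with "img" (420x560x3 uint8, red, green, blue), "fx", "fy", "cx", "cy" (pixels), "view" (4x4, takes a point from world to camera coordinates). Camera axes: x right, y down, z forward; pixel columns grow to the right and rows downward; lengths in m; the calibration is good to about 2 mm. A picture is of the moment at which its call begins. There is no depth.
- sign_off(): hands the job in; it is judged then, once.
The state is a dict: "t": time; "q": joint angles; "joint_vel": joint speeds; "effort": joint torques, N m; "ee_pos": TCP position; "ee_rot": TCP orientation; "ft_force": force on the tool from outside, world axes, zero at the start; "moment": the same for the moment, N m; "grip_width": finger opening in m; "grasp_force": force on a finger pad.
Only numpy, scipy, OpenCV 4.12 (cv2) and the standard library are available. Lean on these libraries where they do the work, as an engineer would, in place of code of your own. Each camera call takes 0.05 s, during which the arm holds its last target. There are 200 camera calls.

### The job

One of the three mini mixers on the blue mat has a worn spring: with the fingertips, gently press the black rubber cups a few millimetres down, one after another from the robot's left to its right, to find the one that gives most easily. Then push the yellow service tag of that same mixer all the way down so that it stays, leave the other two tags up, and move clear. Grasp and lift nothing, and leave the things around the mixers where they stand.

Things in the scene. Friction and masses are not known exactly. Their poses are not given: they have to be found in the camera images.
- mat: fixed flat blue mat, 210 (x) x 540 (y) x 6 mm, on which the three mixers stand in a row along its y axis, about 165 mm apart; origin at the centre of its underside; its +y points to the robot's left (yaw within 0.2 rad)
- mixer_left: the left mini mixer as the robot sees the row, held to the mat by suction feet: white and grey box 140 (x) x 96 (y) x 70 mm tall (flat top deck at 70); origin at the centre of its underside; yaw within about 0.15 rad of the mat's. On the deck: the black round rubber cup 28 mm towards -x of the centre, the yellow tag 40 mm towards +x. The three look alike; only the springs inside differ, and which mixer has the worn one varies
- cup_left_top (a point): top centre of the black rubber cup (44 mm across) of mixer_left, 34 mm above its deck when up; moves down with it
- cup_left (a joint): how far the cup of mixer_left is pressed down, m: 0 up (at rest), 0.014 bottomed; its spring needs about 1 N to start and returns it when let go. The worn spring is about 0.45 N/mm, the two sound ones 1.3 and 1.8 N/mm
- tag_left_top (a point): top centre of the yellow service tag of mixer_left, an upright block 14 (x) x 34 (y) mm whose top stands 22 mm above the deck when up and 6 mm when fully down; moves with it
- tag_left (a joint): how far the tag of mixer_left is pushed down, m: 0 up, 0.016 fully down (starts at 0 to 0.003). It slides with about 6 N of friction and stays where it is left; over its last 8 mm it also presses the mixer's spring, so that the cup sinks with it by up to 8 mm (some 11 N in all at the bottom on the worn mixer, 18 to 22 N on a sound one). Fully down it stays down on the worn mixer; on a sound one it rises again by some 4 mm when let go
- mixer_middle: the middle mini mixer as the robot sees the row, held to the mat by suction feet: white and grey box 140 (x) x 96 (y) x 70 mm tall (flat top deck at 70); origin at the centre of its underside; yaw within about 0.15 rad of the mat's. On the deck: the black round rubber cup 28 mm towards -x of the centre, the yellow tag 40 mm towards +x. The three look alike; only the springs inside differ, and which mixer has the worn one varies
- cup_middle_top (a point): top centre of the black rubber cup (44 mm across) of mixer_middle, 34 mm above its deck when up; moves down with it
- cup_middle (a joint): how far the cup of mixer_middle is pressed down, m: 0 up (at rest), 0.014 bottomed; its spring needs about 1 N to start and returns it when let go. The worn spring is about 0.45 N/mm, the two sound ones 1.3 and 1.8 N/mm
- tag_middle_top (a point): top centre of the yellow service tag of mixer_middle, an upright block 14 (x) x 34 (y) mm whose top stands 22 mm above the deck when up and 6 mm when fully down; moves with it
- tag_middle (a joint): how far the tag of mixer_middle is pushed down, m: 0 up, 0.016 fully down (starts at 0 to 0.003). It slides with about 6 N of friction and stays where it is left; over its last 8 mm it also presses the mixer's spring, so that the cup sinks with it by up to 8 mm (some 11 N in all at the bottom on the worn mixer, 18 to 22 N on a sound one). Fully down it stays down on the worn mixer; on a sound one it rises again by some 4 mm when let go
- mixer_right: the right mini mixer as the robot sees the row, held to the mat by suction feet: white and grey box 140 (x) x 96 (y) x 70 mm tall (flat top deck at 70); origin at the centre of its underside; yaw within about 0.15 rad of the mat's. On the deck: the black round rubber cup 28 mm towards -x of the centre, the yellow tag 40 mm towards +x. The three look alike; only the springs inside differ, and which mixer has the worn one varies
- cup_right_top (a point): top centre of the black rubber cup (44 mm across) of mixer_right, 34 mm above its deck when up; moves down with it
- cup_right (a joint): how far the cup of mixer_right is pressed down, m: 0 up (at rest), 0.014 bottomed; its spring needs about 1 N to start and returns it when let go. The worn spring is about 0.45 N/mm, the two sound ones 1.3 and 1.8 N/mm
- tag_right_top (a point): top centre of the yellow service tag of mixer_right, an upright block 14 (x) x 34 (y) mm whose top stands 22 mm above the deck when up and 6 mm when fully down; moves with it
- tag_right (a joint): how far the tag of mixer_right is pushed down, m: 0 up, 0.016 fully down (starts at 0 to 0.003). It slides with about 6 N of friction and stays where it is left; over its last 8 mm it also presses the mixer's spring, so that the cup sinks with it by up to 8 mm (some 11 N in all at the bottom on the worn mixer, 18 to 22 N on a sound one). Fully down it stays down on the worn mixer; on a sound one it rises again by some 4 mm when let go
- vial_1: bystander, loose: small capped glass vial, 22 mm across, 52 mm tall, between two mixers; origin at the centre of its underside
- vial_2: bystander, loose: small capped glass vial, 22 mm across, 52 mm tall, between two mixers; origin at the centre of its underside
- tipbox_green: bystander, loose: green pipette-tip box with clear lid, 85 x 125 x 69 mm, beyond the mat; origin at the centre of its underside
- tipbox_red: bystander, loose: red pipette-tip box with clear lid, 85 x 125 x 69 mm, beyond the mat; origin at the centre of its underside
- media_bottle: bystander, loose: clear bottle with blue cap, 72 mm across, 155 mm tall, left of the mat; origin at the centre of its underside
- amber_jar: bystander, loose: amber jar with black cap, 60 mm across, 110 mm tall, right of the mat; origin at the centre of its underside

How it is judged:
By the outcome, as a careful person would: the job done as asked, in the order asked, and still so for the second after the job is handed in, with the robot touching nothing.
It also fails if it takes over 54 s, if anything falls off the work surface, if the arm or the gripper's body presses on something with over 40 N, if the wrist force passes 120 N, or if a joint passes its speed limit or range.

## Working session

There is one attempt and no reset: what is moved stays moved. The work goes in short steps, Python scripts to look and compute and a tool call to move; the robot and the scene stay as the last step left them, time stands still between calls to the robot, and variables do not carry over. Pictures are saved under pics/ and viewed, at most 10 in all, crops included, and the job is handed in when it is done.

Besides the shell and the picture viewer there is one more tool, called after "Emit:" by a JSON object that holds its "api" and its "payload". step_arm: Moves the arm, as the interface text tells. Its arguments: {"type":"object","properties":{"increments":{"type":"array"},"squeeze":{"type":"number"}},"required":["increments"]}

```bash
mkdir -p pics
python3 - <<'E'
from cell import *
import cv2,numpy as np,pickle
d={}
for n in("top","side"):
    c=capture(n);d[n]=c;cv2.imwrite(f"pics/{n}0.png",c["img"][:,:,::-1])
    print(n,c["fx"],c["cx"],c["cy"],np.round(c["view"],3).tolist())
pickle.dump(d,open("d.pkl","wb"))
o=get_obs();print(o)
E
```

```text
top 435.9393106291559 281.935545940479 209.20603021808503 [[-0.013, -1.0, 0.01, 0.004], [-0.998, 0.012, -0.064, 0.628], [0.063, -0.011, -0.998, 1.218], [0.0, 0.0, 0.0, 1.0]]
side 486.2083354059709 282.6480521610735 210.81430585373016 [[-0.79, -0.613, 0.014, 0.513], [-0.322, 0.395, -0.86, 0.284], [0.522, -0.684, -0.51, 1.173], [0.0, 0.0, 0.0, 1.0]]
{'t': 0.1, 'q': array([-1.26499589e+00,  2.13302730e-01, -3.49486886e-02,  1.32352130e+00,
        6.66220625e-06,  1.57080818e+00]), 'joint_vel': array([ 7.15953323e-04, -8.40317936e-04,  2.51263731e-03, -9.85240472e-04,
        5.89407506e-05, -2.08205404e-03]), 'effort': array([ 2.36752923e-03, -6.87247038e+01,  4.87805057e+01,  1.22965471e-02,
        1.83838260e-04,  2.65217182e-05]), 'ee_pos': array([ 0.15044096, -0.47651956,  0.23088668]), 'ee_rot': array([-3.10398940e+00, -4.78315219e-01,  2.23190141e-04]), 'ft_force': array([-0.15159755,  0.16299577, -0.2617385 ]), 'moment': array([ 0.02003298, -0.00778235,  0.04182878]), 'grasp_force': 0.0, 'grip_width': 0.08534889447746981}
```

View pics/top0.png

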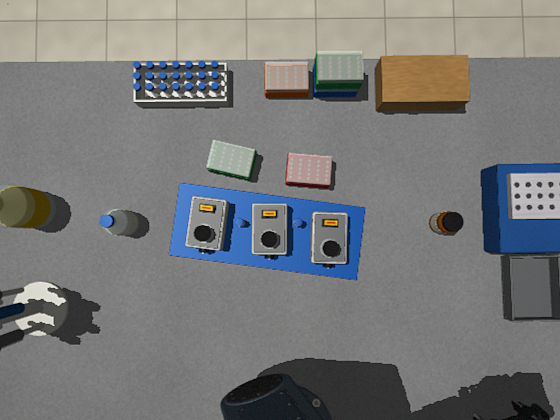

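View pics/side0.png

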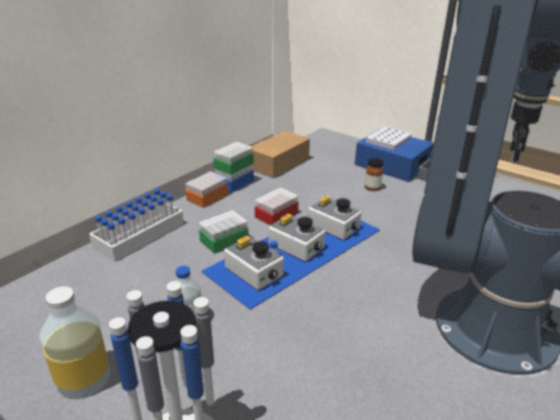

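The top view shows the mixers at about (207,222), (269,229) and (330,237). Their cups sit at about (203,233), (269,239) and (330,248), with the tags above them at about (207,208), (269,213) and (330,222). Next I'll measure these points properly.

```bash
cat > h.py <<'E'
import numpy as np,cv2,pickle
def back(c,u,v,z):
    V=c["view"];R=V[:3,:3];t=V[:3,3];o=-R.T@t
    d=R.T@np.array([(u-c["cx"])/c["fx"],(v-c["cy"])/c["fy"],1]);return o+d*(z-o[2])/d[2]
def proj(c,p):
    q=c["view"][:3,:3]@np.array(p)+c["view"][:3,3];return c["fx"]*q[0]/q[2]+c["cx"],c["fy"]*q[1]/q[2]+c["cy"]
def blobs(m,lo,hi):
    n,l,s,ce=cv2.connectedComponentsWithStats(m.astype(np.uint8));return [(ce[i],s[i]) for i in range(1,n) if lo<s[i][4]<hi]
E
python3 - <<'E'
from h import *
d=pickle.load(open("d.pkl","rb"));c=d["top"];im=c["img"]
hsv=cv2.cvtColor(im,cv2.COLOR_RGB2HSV);roi=np.zeros(im.shape[:2],bool);roi[190:275,175:360]=1
y=roi&(hsv[...,0]>12)&(hsv[...,0]<32)&(hsv[...,1]>140)&(hsv[...,2]>120)
k=roi&(hsv[...,2]<50)
for ce,s in blobs(y,15,200): print("tag",ce,s,np.round(back(c,*ce,.097),4))
for ce,s in blobs(k,60,600): print("cup",ce,s,np.round(back(c,*ce,.110),4))
b=(hsv[...,0]>100)&(hsv[...,0]<125)&(hsv[...,1]>150);b[:175]=0;b[285:]=0;b[:,:165]=0;b[:,370:]=0
r=cv2.minAreaRect(np.argwhere(b)[:,::-1].astype(np.float32));print(r)
for p in cv2.boxPoints(r):print(np.round(back(c,*p,.006),4))
cv2.imwrite("pics/crop.png",cv2.resize(im[185:280,165:370],None,fx=3.8,fy=3.8,interpolation=cv2.INTER_CUBIC)[:,:,::-1])
E
```

```text
tag [205.95 207.4 ] [200 204  13   7  60] [0.6304 0.1984 0.097 ]
tag [269. 213.] [263 211  13   5  56] [0.6135 0.031  0.097 ]
tag [330.72307692 222.32307692] [324 220  14   6  65] [ 0.5866 -0.1328  0.097 ]
cup [202.47685185 232.65277778] [194 225  18  16 216] [0.5634 0.2054 0.11  ]
cup [268.8814433  238.72680412] [261 231  16  16 194] [0.5453 0.0318 0.11  ]
cup [331.25       248.33636364] [323 241  18  16 220] [ 0.518  -0.1312  0.11  ]
((267.4418029785156, 230.88853454589844), (188.33738708496094, 72.83538055419922), 7.640407085418701)
[0.5039 0.3176 0.006 ]
[0.7101 0.2906 0.006 ]
[ 0.6314 -0.2454  0.006 ]
[ 0.4258 -0.2126  0.006 ]
```

View pics/crop.png

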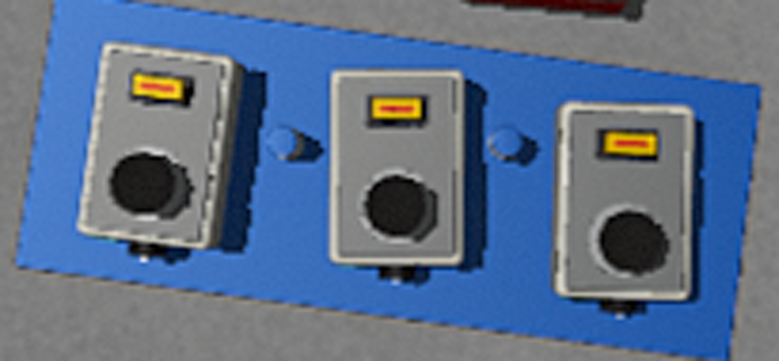

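The crop confirms three cups and three tags. The cup-to-tag distances come out at 67 to 69 mm against the 68 mm given, so the positions are sound. I'll close the fingers and move above the left cup.

Emit:
{"api": "step_arm", "payload": {"increments": [{"grip": 0, "dp": [413, 682, -71], "rot": [0, 0, -20]}, {"grip": 0, "dp": [413, 682, -71], "rot": [0, 0, -20]}, {"grip": 0, "dp": [413, 682, -71], "rot": [0, 0, -20]}, {"grip": 0, "dp": [413, 682, -71], "rot": [0, 0, -20]}, {"grip": 0, "dp": [413, 682, -71], "rot": [0, 0, -20]}, {"grip": 0, "dp": [413, 682, -71], "rot": [0, 0, -20]}, {"grip": 0, "dp": [413, 682, -71], "rot": [0, 0, -20]}, {"grip": 0, "dp": [413, 682, -71], "rot": [0, 0, -20]}, {"grip": 0, "dp": [413, 682, -71], "rot": [0, 0, -20]}, {"grip": 0, "dp": [413, 682, -71], "rot": [0, 0, -20]}, {"grip": 0, "dp": [413, 682, -71], "rot": [0, 0, -20]}, {"grip": 0, "dp": [413, 682, -71], "rot": [0, 0, -20]}, {"grip": 0, "dp": [413, 682, -71], "rot": [0, 0, -20]}, {"grip": 0, "dp": [413, 682, -71], "rot": [0, 0, -20]}, {"grip": 0, "dp": [413, 682, -71], "rot": [0, 0, -20]}, {"grip": 0, "dp": [413, 682, -71], "rot": [0, 0, -20]}, {"grip": 0, "dp": [413, 682, -71], "rot": [0, 0, -20]}, {"grip": 0, "dp": [413, 682, -71], "rot": [0, 0, -20]}, {"grip": 0, "dp": [413, 682, -71], "rot": [0, 0, -20]}, {"grip": 0, "dp": [413, 682, -71], "rot": [0, 0, -20]}]}}

```text
t: 2.6
ee_pos: [0.5708, 0.0486, 0.1606]
ee_rot: [-3.088, -0.088, 0.006]
ft_force: [-0.4, -0.3, -0.2]
grip_width: -0.0001
grasp_force: 0.0
```

Emit:
{"api": "step_arm", "payload": {"increments": [{"grip": 0, "dp": [-7, 157, -25], "rot": [0, 0, -6]}, {"grip": 0, "dp": [-7, 157, -25], "rot": [0, 0, -6]}, {"grip": 0, "dp": [-7, 157, -25], "rot": [0, 0, -6]}, {"grip": 0, "dp": [-7, 157, -25], "rot": [0, 0, -6]}, {"grip": 0, "dp": [-7, 157, -25], "rot": [0, 0, -6]}, {"grip": 0, "dp": [-7, 157, -25], "rot": [0, 0, -6]}, {"grip": 0, "dp": [-7, 157, -25], "rot": [0, 0, -6]}, {"grip": 0, "dp": [-7, 157, -25], "rot": [0, 0, -6]}]}}

```text
t: 3.6
ee_pos: [0.571, 0.0631, 0.1361]
ee_rot: [-3.036, -0.081, 0.012]
ft_force: [-0.2, -0.3, -0.3]
grip_width: -0.0001
grasp_force: 0.0
```

Run:
```python
from cell import *
import cv2
from h import *
o=get_obs();print(o["ee_pos"],o["ee_rot"],o["joint_vel"],o["ft_force"])
c=capture("wrist");cv2.imwrite("pics/w1.png",c["img"][:,:,::-1])
for p in([.5634,.2054,.11],[.6304,.1984,.097],o["ee_pos"]):print(proj(c,p))
s=capture("side");print([proj(s,p) for p in([.5634,.2054,.11],[.6304,.1984,.097])])
a=[cv2.resize(s["img"][180:320,180:380],(640,448),interpolation=cv2.INTER_CUBIC)][0];cv2.imwrite("pics/s1.png",a[:,:,::-1])
```

```text
[0.57095727 0.06311247 0.13605508] [-3.03608895 -0.0811563   0.01199404] [ 0.00034553  0.0014994  -0.00069939 -0.00287664  0.00118284  0.00111771] [-0.20467454 -0.27899271 -0.31423914]
(np.float64(26.99836584562493), np.float64(241.79705476858126))
(np.float64(35.25847612649491), np.float64(117.35114545998653))
(np.float64(276.5684354862988), np.float64(280.2742242962836))
[(np.float64(261.17177608237813), np.float64(244.93570975125482)), (np.float64(243.90559221185106), np.float64(238.87322611749119))]
```

View pics/w1.png

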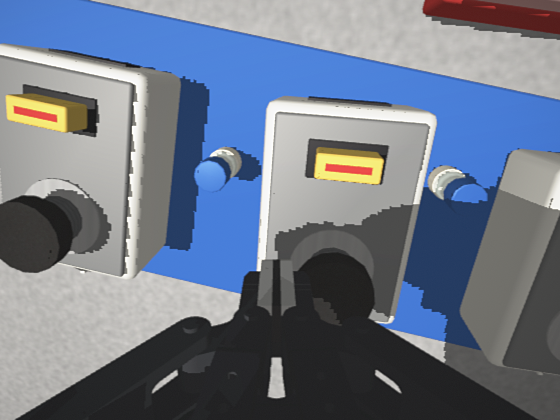

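View pics/s1.png

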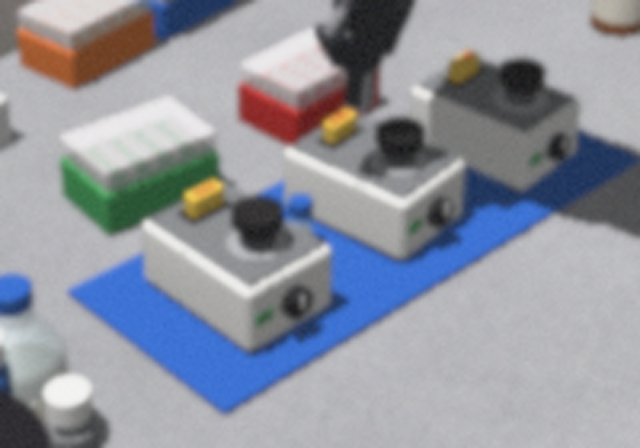

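The wrist view shows the arm stopped over the middle mixer, well short of the left cup, and tilted. I'll check whether a joint is at its limit.

Run:
```python
from cell import *
from scipy.spatial.transform import Rotation as R
import numpy as np
o=get_obs();print(o["q"],o["t"]);print(np.round(R.from_rotvec(o["ee_rot"]).as_matrix(),3))
print(np.round(R.from_rotvec([-3.10398940e+00, -4.78315219e-01,2.2e-4]).as_matrix(),3))
```

```text
[ 0.05265036  0.40229821 -0.02122951  1.15246182  0.10457331  3.14061606] 3.7
[[ 0.999  0.053 -0.011]
 [ 0.054 -0.993  0.104]
 [-0.005 -0.104 -0.995]]
[[ 0.954  0.301 -0.   ]
 [ 0.301 -0.954  0.001]
 [ 0.    -0.001 -1.   ]]
```

Joint 6 is at its limit of 3.14. I'll use a yaw turned about 90° instead, which is just as good with the fingers shut.

Run:
```python
from cell import *
from scipy.spatial.transform import Rotation as R
import numpy as np
o=get_obs();Rc=R.from_rotvec(o["ee_rot"])
Rd=R.from_euler('z',87,degrees=True)*R.from_matrix(np.diag([1,-1,-1]))
print((Rd*Rc.inv()).as_rotvec(degrees=True),np.array([.5634,.2054,.125])-o["ee_pos"])
```

```text
[-4.41185672 -4.86915046 83.86033871] [-0.00756659  0.14232166 -0.01104814]
```

Emit:
{"api": "step_arm", "payload": {"increments": [{"grip": 0, "dp": [-7.5, 142, -6], "rot": [-4.4, -4.9, 83.9]}, {"grip": 0, "dp": [-7.5, 142, -6], "rot": [-4.4, -4.9, 83.9]}, {"grip": 0, "dp": [-7.5, 142, -6], "rot": [-4.4, -4.9, 83.9]}, {"grip": 0, "dp": [-7.5, 142, -6], "rot": [-4.4, -4.9, 83.9]}, {"grip": 0, "dp": [-7.5, 142, -6], "rot": [-4.4, -4.9, 83.9]}, {"grip": 0, "dp": [-7.5, 142, -6], "rot": [-4.4, -4.9, 83.9]}, {"grip": 0, "dp": [-7.5, 142, -6], "rot": [-4.4, -4.9, 83.9]}, {"grip": 0, "dp": [-7.5, 142, -6], "rot": [-4.4, -4.9, 83.9]}, {"grip": 0, "dp": [-7.5, 142, -6], "rot": [-4.4, -4.9, 83.9]}, {"grip": 0, "dp": [-7.5, 142, -6], "rot": [-4.4, -4.9, 83.9]}, {"grip": 0, "dp": [-7.5, 142, -6], "rot": [-4.4, -4.9, 83.9]}, {"grip": 0, "dp": [-7.5, 142, -6], "rot": [-4.4, -4.9, 83.9]}]}}

```text
t: 5.2
ee_pos: [0.5635, 0.205, 0.13]
ee_rot: [-2.279, -2.162, -0.001]
ft_force: [-0.5, -0.2, -0.2]
grip_width: -0.0002
grasp_force: 0.0
```

Run:
```python
from cell import *
import cv2
from h import *
o=get_obs();print(o["ee_pos"],o["ee_rot"],o["ft_force"],o["q"])
s=capture("side");print(proj(s,o["ee_pos"]))
a=cv2.resize(s["img"][160:300,180:380],(640,448),interpolation=cv2.INTER_CUBIC);cv2.imwrite("pics/s2.png",a[:,:,::-1])
```

```text
[0.56347529 0.20504959 0.12997075] [-2.27911495e+00 -2.16196868e+00 -5.98829966e-04] [-0.49295408 -0.17492341 -0.23853964] [3.48838431e-01 4.52463438e-01 4.38386437e-02 1.16189366e+00
 3.17040820e-04 1.97237829e+00]
(np.float64(261.17149776249727), np.float64(238.51355196648277))
```

View pics/s2.png

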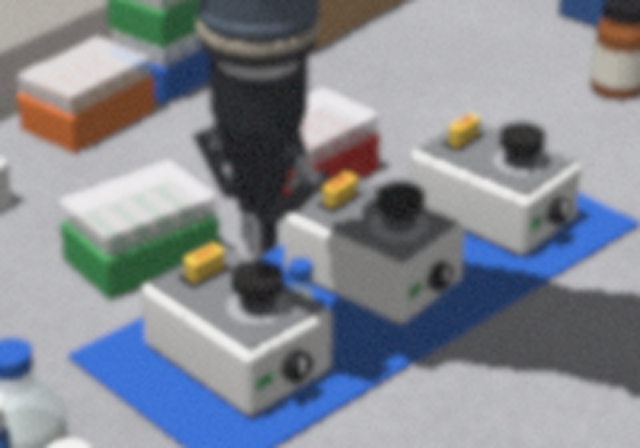

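The view shows the fingertips at about (258,248) in the crop, directly above the left cup at about (258,275). I'll go down in small steps and read the force.

Emit:
{"api": "step_arm", "payload": {"increments": [{"grip": 0, "dp": [0, 0, -10], "rot": [0, 0, 0]}, {"grip": 0, "dp": [0, 0, -18], "rot": [0, 0, 0]}, {"grip": 0, "dp": [0, 0, -20], "rot": [0, 0, 0]}, {"grip": 0, "dp": [0, 0, -20], "rot": [0, 0, 0]}]}}

```text
t: 5.75
ee_pos: [0.5633, 0.2051, 0.1098]
ee_rot: [-2.278, -2.163, -0.0]
ft_force: [-0.5, 0.1, 0.6]
grip_width: 0.0001
grasp_force: 0.3
```

Emit:
{"api": "step_arm", "payload": {"increments": [{"grip": 0, "dp": [0, 0, -2], "rot": [0, 0, 0]}, {"grip": 0, "dp": [0, 0, -2], "rot": [0, 0, 0]}]}}

```text
t: 6.0
ee_pos: [0.5636, 0.2052, 0.1081]
ee_rot: [2.278, 2.163, 0.001]
ft_force: [-0.4, 0.2, 0.9]
grip_width: -0.0001
grasp_force: 0.7
```

Emit:
{"api": "step_arm", "payload": {"increments": [{"grip": 0, "dp": [0, 0, -2], "rot": [0, 0, 0]}, {"grip": 0, "dp": [0, 0, -2], "rot": [0, 0, 0]}]}}

```text
t: 6.25
ee_pos: [0.5636, 0.2052, 0.106]
ee_rot: [2.278, 2.163, 0.001]
ft_force: [0.2, 0.4, 2.9]
grip_width: -0.0002
grasp_force: 1.2
```

Emit:
{"api": "step_arm", "payload": {"increments": [{"grip": 0, "dp": [0, 0, -2], "rot": [0, 0, 0]}, {"grip": 0, "dp": [0, 0, -2], "rot": [0, 0, 0]}, {"grip": 0, "dp": [0, 0, -2], "rot": [0, 0, 0]}]}}

```text
t: 6.62
ee_pos: [0.5636, 0.2052, 0.1041]
ee_rot: [2.278, 2.163, 0.001]
ft_force: [2.2, 1.2, 2.3]
grip_width: 0.0001
grasp_force: 1.6
```

Run:
```python
from cell import *
o=get_obs();print(o["ee_pos"],o["ft_force"],o["moment"])
```

```text
[0.56355605 0.20515275 0.10412008] [2.19152598 1.17005576 2.26570323] [ 0.08552504 -0.28906515  0.01205198]
```

Emit:
{"api": "step_arm", "payload": {"increments": [{"grip": 0, "dp": [0, 0, 0], "rot": [0, 0, 0]}]}}

```text
t: 6.75
ee_pos: [0.5635, 0.2052, 0.1041]
ee_rot: [-2.278, -2.163, -0.001]
ft_force: [1.4, 1.4, 2.5]
grip_width: 0.0002
grasp_force: 1.6
```

Emit:
{"api": "step_arm", "payload": {"increments": [{"grip": 0, "dp": [0, 0, 25], "rot": [0, 0, 0]}, {"grip": 0, "dp": [0, 0, 25], "rot": [0, 0, 0]}, {"grip": 0, "dp": [-18, -174, 26], "rot": [0, 0, 0]}, {"grip": 0, "dp": [-18, -174, 26], "rot": [0, 0, 0]}, {"grip": 0, "dp": [-18, -174, 26], "rot": [0, 0, 0]}, {"grip": 0, "dp": [-18, -174, 26], "rot": [0, 0, 0]}, {"grip": 0, "dp": [-18, -174, 26], "rot": [0, 0, 0]}, {"grip": 0, "dp": [-18, -174, 26], "rot": [0, 0, 0]}, {"grip": 0, "dp": [-18, -174, 26], "rot": [0, 0, 0]}, {"grip": 0, "dp": [-18, -174, 26], "rot": [0, 0, 0]}]}}

```text
t: 8.0
ee_pos: [0.5455, 0.0317, 0.1299]
ee_rot: [-2.277, -2.164, -0.001]
ft_force: [-0.5, -0.1, 0.0]
grip_width: 0.0004
grasp_force: 0.0
```

Emit:
{"api": "step_arm", "payload": {"increments": [{"grip": 0, "dp": [0, 0, -10], "rot": [0, 0, 0]}, {"grip": 0, "dp": [0, 0, -18], "rot": [0, 0, 0]}, {"grip": 0, "dp": [0, 0, -20], "rot": [0, 0, 0]}, {"grip": 0, "dp": [0, 0, -20], "rot": [0, 0, 0]}]}}

```text
t: 8.5
ee_pos: [0.5452, 0.0311, 0.1098]
ee_rot: [-2.278, -2.163, -0.0]
ft_force: [-0.3, 0.2, 0.0]
grip_width: 0.0001
grasp_force: 0.4
```

Emit:
{"api": "step_arm", "payload": {"increments": [{"grip": 0, "dp": [0, 0, -2], "rot": [0, 0, 0]}, {"grip": 0, "dp": [0, 0, -2], "rot": [0, 0, 0]}]}}

```text
t: 8.75
ee_pos: [0.5456, 0.0311, 0.1082]
ee_rot: [2.278, 2.163, 0.001]
ft_force: [-0.3, 0.7, 3.8]
grip_width: 0.0
grasp_force: 1.5
```

Emit:
{"api": "step_arm", "payload": {"increments": [{"grip": 0, "dp": [0, 0, -2], "rot": [0, 0, 0]}, {"grip": 0, "dp": [0, 0, -2], "rot": [0, 0, 0]}]}}

```text
t: 9.0
ee_pos: [0.5456, 0.0311, 0.1061]
ee_rot: [2.278, 2.163, 0.001]
ft_force: [-1.0, -0.6, 5.7]
grip_width: -0.0001
grasp_force: 2.8
```

Emit:
{"api": "step_arm", "payload": {"increments": [{"grip": 0, "dp": [0, 0, -2], "rot": [0, 0, 0]}, {"grip": 0, "dp": [0, 0, -2], "rot": [0, 0, 0]}, {"grip": 0, "dp": [0, 0, -2], "rot": [0, 0, 0]}]}}

```text
t: 9.38
ee_pos: [0.5456, 0.0311, 0.1044]
ee_rot: [2.278, 2.163, 0.001]
ft_force: [-1.2, -0.7, 7.1]
grip_width: 0.0002
grasp_force: 3.9
```

Emit:
{"api": "step_arm", "payload": {"increments": [{"grip": 0, "dp": [0, 0, 25], "rot": [0, 0, 0]}, {"grip": 0, "dp": [0, 0, 25], "rot": [0, 0, 0]}, {"grip": 0, "dp": [-27, -163, 26], "rot": [0, 0, 0]}, {"grip": 0, "dp": [-27, -163, 26], "rot": [0, 0, 0]}, {"grip": 0, "dp": [-27, -163, 26], "rot": [0, 0, 0]}, {"grip": 0, "dp": [-27, -163, 26], "rot": [0, 0, 0]}, {"grip": 0, "dp": [-27, -163, 26], "rot": [0, 0, 0]}, {"grip": 0, "dp": [-27, -163, 26], "rot": [0, 0, 0]}, {"grip": 0, "dp": [-27, -163, 26], "rot": [0, 0, 0]}, {"grip": 0, "dp": [-27, -163, 26], "rot": [0, 0, 0]}]}}

```text
t: 10.62
ee_pos: [0.5185, -0.1314, 0.13]
ee_rot: [-2.277, -2.164, -0.001]
ft_force: [0.7, -0.1, -0.3]
grip_width: 0.0
grasp_force: 0.0
```

The middle cup is stiff: 7.1 N at the depth where the left one gave about 2.4 N. Now the right cup.

Emit:
{"api": "step_arm", "payload": {"increments": [{"grip": 0, "dp": [0, 0, -10], "rot": [0, 0, 0]}, {"grip": 0, "dp": [0, 0, -18], "rot": [0, 0, 0]}, {"grip": 0, "dp": [0, 0, -20], "rot": [0, 0, 0]}, {"grip": 0, "dp": [0, 0, -20], "rot": [0, 0, 0]}]}}

```text
t: 11.12
ee_pos: [0.5183, -0.1319, 0.1099]
ee_rot: [-2.278, -2.163, -0.0]
ft_force: [0.4, -0.6, 1.6]
grip_width: 0.0001
grasp_force: 0.4
```

Emit:
{"api": "step_arm", "payload": {"increments": [{"grip": 0, "dp": [0, 0, -2], "rot": [0, 0, 0]}, {"grip": 0, "dp": [0, 0, -2], "rot": [0, 0, 0]}]}}

```text
t: 11.38
ee_pos: [0.5186, -0.132, 0.1082]
ee_rot: [2.278, 2.163, 0.001]
ft_force: [-0.8, -0.2, 4.2]
grip_width: 0.0001
grasp_force: 1.9
```

Emit:
{"api": "step_arm", "payload": {"increments": [{"grip": 0, "dp": [0, 0, -2], "rot": [0, 0, 0]}, {"grip": 0, "dp": [0, 0, -2], "rot": [0, 0, 0]}]}}

```text
t: 11.62
ee_pos: [0.5186, -0.132, 0.1063]
ee_rot: [2.278, 2.163, 0.001]
ft_force: [-1.6, -0.3, 7.4]
grip_width: -0.0003
grasp_force: 3.6
```

Emit:
{"api": "step_arm", "payload": {"increments": [{"grip": 0, "dp": [0, 0, -2], "rot": [0, 0, 0]}, {"grip": 0, "dp": [0, 0, -2], "rot": [0, 0, 0]}, {"grip": 0, "dp": [0, 0, -2], "rot": [0, 0, 0]}]}}

```text
t: 12.0
ee_pos: [0.5186, -0.132, 0.1045]
ee_rot: [2.278, 2.163, 0.001]
ft_force: [-3.0, 0.3, 10.2]
grip_width: -0.0
grasp_force: 5.1
```

Emit:
{"api": "step_arm", "payload": {"increments": [{"grip": 0, "dp": [0, 0, 30], "rot": [0, 0, 0]}, {"grip": 0, "dp": [0, 0, 30], "rot": [0, 0, 0]}, {"grip": 0, "dp": [0, 0, 30], "rot": [0, 0, 0]}]}}

```text
t: 12.38
ee_pos: [0.5183, -0.1319, 0.1335]
ee_rot: [-2.278, -2.163, -0.0]
ft_force: [-0.2, 0.7, -1.1]
grip_width: 0.0
grasp_force: 0.0
```

The left cup is clearly the worn one: about 2.5 N against 7.1 N and 10.2 N. Now to its tag.

Emit:
{"api": "step_arm", "payload": {"increments": [{"grip": 0, "dp": [112, 330, 0], "rot": [0, 0, 0]}, {"grip": 0, "dp": [112, 330, 0], "rot": [0, 0, 0]}, {"grip": 0, "dp": [112, 330, 0], "rot": [0, 0, 0]}, {"grip": 0, "dp": [112, 330, 0], "rot": [0, 0, 0]}, {"grip": 0, "dp": [112, 330, 0], "rot": [0, 0, 0]}, {"grip": 0, "dp": [112, 330, 0], "rot": [0, 0, 0]}, {"grip": 0, "dp": [112, 330, 0], "rot": [0, 0, 0]}, {"grip": 0, "dp": [112, 330, 0], "rot": [0, 0, 0]}, {"grip": 0, "dp": [112, 330, 0], "rot": [0, 0, 0]}, {"grip": 0, "dp": [112, 330, 0], "rot": [0, 0, 0]}, {"grip": 0, "dp": [112, 330, 0], "rot": [0, 0, 0]}, {"grip": 0, "dp": [112, 330, 0], "rot": [0, 0, 0]}, {"grip": 0, "dp": [112, 330, 0], "rot": [0, 0, 0]}]}}

```text
t: 14.0
ee_pos: [0.6304, 0.198, 0.134]
ee_rot: [-2.278, -2.163, -0.001]
ft_force: [0.1, 0.1, 0.2]
grip_width: 0.0002
grasp_force: 0.0
```

Run:
```python
from cell import *
import cv2
from h import *
o=get_obs();print(o["ee_pos"],o["q"])
s=capture("side");w=capture("wrist")
a=cv2.resize(s["img"][160:300,180:340],(400,350),interpolation=cv2.INTER_CUBIC);b=cv2.resize(w["img"],(400,300))
im=np.zeros((350,800,3),np.uint8);im[:,:400]=a;im[:300,400:]=b;cv2.imwrite("pics/s3.png",im[:,:,::-1])
```

```text
[0.6304358  0.19804137 0.13402477] [3.04258134e-01 5.80846835e-01 2.61417987e-01 1.25102760e+00
 2.40245632e-04 1.92667149e+00]
```

View pics/s3.png

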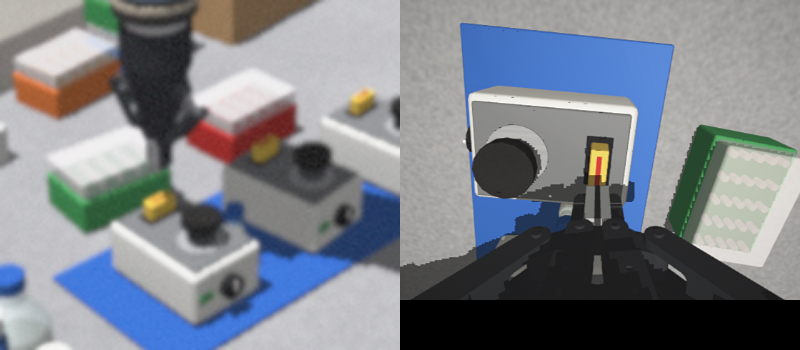

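The fingertips are lined up with the left tag: both are at about column 597 in the wrist view. I'll push down step by step.

Emit:
{"api": "step_arm", "payload": {"increments": [{"grip": 0, "dp": [0, 0, -20], "rot": [0, 0, 0]}, {"grip": 0, "dp": [0, 0, -32], "rot": [0, 0, 0]}, {"grip": 0, "dp": [0, 0, -36], "rot": [0, 0, 0]}, {"grip": 0, "dp": [0, 0, -40], "rot": [0, 0, 0]}, {"grip": 0, "dp": [0, 0, -40], "rot": [0, 0, 0]}]}}

```text
t: 14.72
ee_pos: [0.6305, 0.1981, 0.0942]
ee_rot: [2.278, 2.163, 0.001]
ft_force: [-1.0, -0.1, -0.3]
grip_width: -0.0001
grasp_force: 0.0
```

Emit:
{"api": "step_arm", "payload": {"increments": [{"grip": 0, "dp": [0, 0, -4], "rot": [0, 0, 0]}, {"grip": 0, "dp": [0, 0, -8], "rot": [0, 0, 0]}, {"grip": 0, "dp": [0, 0, -11], "rot": [0, 0, 0]}, {"grip": 0, "dp": [0, 0, -11], "rot": [0, 0, 0]}]}}

```text
t: 15.22
ee_pos: [0.6308, 0.1982, 0.0834]
ee_rot: [2.278, 2.163, 0.002]
ft_force: [0.2, -0.5, 4.2]
grip_width: 0.0002
grasp_force: 1.5
```

Emit:
{"api": "step_arm", "payload": {"increments": [{"grip": 0, "dp": [0, 0, -1], "rot": [0, 0, 0]}, {"grip": 0, "dp": [0, 0, -1], "rot": [0, 0, 0]}]}}

```text
t: 15.48
ee_pos: [0.6308, 0.1982, 0.0827]
ee_rot: [2.278, 2.163, 0.002]
ft_force: [-1.3, -0.8, 6.0]
grip_width: 0.0
grasp_force: 3.5
```

Emit:
{"api": "step_arm", "payload": {"increments": [{"grip": 0, "dp": [0, 0, -1], "rot": [0, 0, 0]}, {"grip": 0, "dp": [0, 0, -1], "rot": [0, 0, 0]}, {"grip": 0, "dp": [0, 0, -1], "rot": [0, 0, 0]}]}}

```text
t: 15.85
ee_pos: [0.6308, 0.1982, 0.082]
ee_rot: [2.278, 2.163, 0.002]
ft_force: [-2.9, -1.1, 10.3]
grip_width: 0.0002
grasp_force: 5.3
```

Emit:
{"api": "step_arm", "payload": {"increments": [{"grip": 0, "dp": [0, 0, -0.6], "rot": [0, 0, 0]}, {"grip": 0, "dp": [0, 0, -0.6], "rot": [0, 0, 0]}, {"grip": 0, "dp": [0, 0, -0.6], "rot": [0, 0, 0]}]}}

```text
t: 16.23
ee_pos: [0.6309, 0.1982, 0.082]
ee_rot: [2.277, 2.163, 0.003]
ft_force: [-6.9, -2.4, 17.2]
grip_width: -0.0
grasp_force: 8.7
```

It bottomed at z = 0.082 as expected, and the force rose with no further motion. I'll retreat and check.

Emit:
{"api": "step_arm", "payload": {"increments": [{"grip": 0, "dp": [0, 0, 20], "rot": [0, 0, 0]}, {"grip": 0, "dp": [0, 0, 60], "rot": [0, 0, 0]}, {"grip": 0, "dp": [0, 0, 100], "rot": [0, 0, 0]}, {"grip": 0, "dp": [-120, -100, 160], "rot": [0, 0, 0]}, {"grip": 0, "dp": [-230, -100, 170], "rot": [0, 0, 0]}, {"grip": 0, "dp": [-230, -100, 170], "rot": [0, 0, 0]}, {"grip": 0, "dp": [-230, -100, 170], "rot": [0, 0, 0]}, {"grip": 0, "dp": [-230, -100, 170], "rot": [0, 0, 0]}, {"grip": 0, "dp": [-230, -100, 170], "rot": [0, 0, 0]}, {"grip": 0, "dp": [-230, -100, 170], "rot": [0, 0, 0]}]}}

```text
t: 17.48
ee_pos: [0.4014, 0.0984, 0.25]
ee_rot: [-2.278, -2.163, -0.0]
ft_force: [0.7, -0.5, -0.1]
grip_width: -0.0002
grasp_force: 0.0
```

Run:
```python
from cell import *
import cv2
from h import *
o=get_obs();print(o["ee_pos"],o["ft_force"],o["t"])
s=capture("side");t=capture("top")
im=np.zeros((420,800,3),np.uint8);im[:,:480]=cv2.resize(s["img"][180:320,220:380],(480,420),interpolation=cv2.INTER_CUBIC)
im[:300,480:]=cv2.resize(t["img"][140:290,165:370],(320,300));cv2.imwrite("pics/s4.png",im[:,:,::-1])
```

```text
[0.40140921 0.0984348  0.2499783 ] [ 0.67887775 -0.47034452 -0.09550655] 17.475
```

View pics/s4.png

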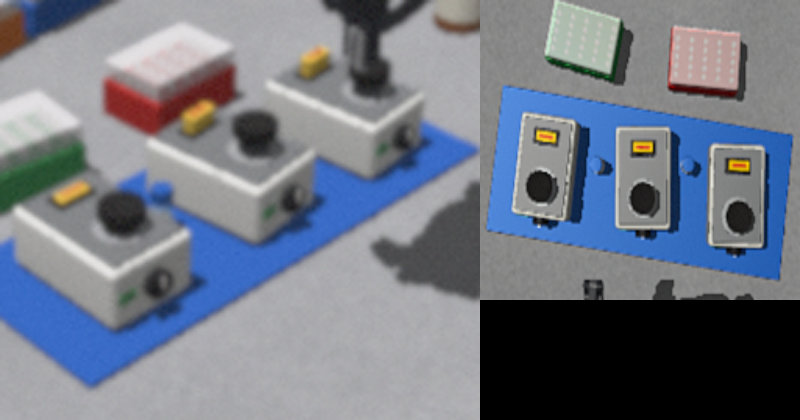

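The left tag at about (72,192) is flush and stays down, and its cup has sunk with it. The middle and right tags are up, and the vials and tip boxes haven't moved. I'm handing in.

```bash
python3 -c "
from cell import *
print(sign_off())"
```

```text
the job is handed in; nothing more can be done
None
```

The worn spring is in the left mixer (about 2.5 N at 6 mm of press, against 7.1 N for the middle and 10.2 N for the right); its tag is fully down and staying down, the other two are up, the arm is clear, and the job was handed in at about 17.5 s.

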